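# Set the balcony watering timer behind the pot

### The job

The white pot on the mat stands in front of the watering timer: move it aside so that the dial is clear, roll the timer's scalloped thumbwheel by its edge until its pointer has clicked round to the long tick, and let go. Then press the timer's set key fully down and release it, and put the pot back upright in the middle of its mat. Leave the wider white pot at its right where it is.

Things in the scene. Friction and masses are not known exactly. Their poses are not given: they have to be found in the camera images.
- timer: Fixed grey plastic watering timer. Origin on the shelf under the box: x points from its front (robot side) to its back, y to the left, z up; turned up to 0.25 rad about z. The box spans x -45..45 mm, y -70..100 mm, its top at z 56 mm. An opening in its top, towards the front, holds the dial; set key left of it; ticks around it.
- dial_axis (a point): On the vertical axis of the dial (timer x -22, y 0 mm), 57 mm above the shelf; axes as the timer's. The dial is an aluminium thumbwheel lying flat, z 40 to 56 mm: a hub of radius 30 mm with ten upright round ribs 7 mm wide, 36 degrees apart, centres 35 mm from the axis (tips 38.5 mm). A raised black pointer bar on its top runs from the axis to the rim.
- dial_front (a point): Frontmost reach of the dial's rib tips (timer x -60.5, y 0 mm), 48 mm above the shelf. The dial overhangs the front of the box by 15.5 mm, with free space below and in front of that edge once the pot is gone. At every click a gap between two ribs faces straight to the front, with ribs 18 degrees either side of it.
- long_tick (a point): Middle of the top of the long tick, 59.5 mm from the dial axis, back right of it: a raised black rib 15 x 6 x 4 mm. Six ticks stand on the timer's top around the dial, 36 degrees apart, from straight left (+y, first) clockwise seen from above over the back to straight right (sixth). The long one is the fifth; the others are 7 x 2.5 x 2 mm.
- dial (a joint): Turn of the dial in rad, growing clockwise seen from above (its front edge moves to timer +y, left). 0 = pointer at the first tick; one click per tick = 0.628; the long tick is 2.513; stops just past the first and sixth ticks. A spring pawl draws it to the nearest click once past half way; turning takes about 2 N at the rim. Starts at the first, second or third tick.
- set_key_top (a point): Centre of the top of the round black set key, 12 mm radius, on the top of the timer to the left of the dial (timer x 10, y 80 mm); pressed straight down 6 mm with about 5 N, springs back.
- set_key (a joint): Travel of the set key in m: 0 released, 0.006 fully down.
- pot: Empty white ceramic pot on the mat in front of the dial, 70 mm tall, loose, 0.25 to 0.5 kg: outer radius 43 mm from 10 to 28 mm up (widest), narrowing to 39 mm at the rim, 40 mm at the foot; wall 5 mm. Origin at the centre of its underside. Pushed low down it slides without tipping. It stands about 8 mm from the dial's edge.
- pot_place (a point): Centre of the flat square black rubber mat (94 mm, under 1 mm thick) on the shelf in front of the dial (timer x -112, y 0 mm), on which the pot stands at the start; axes as the timer's.
- pot_b: Bystander: white pot like it but wider, greatest radius 50 mm, 70 mm tall, loose, about 0.2 m to the right (timer -y) of the pot on the mat. The shelf to the left of the mat is free. Origin at the centre of its underside.
Not all that is in view belongs to the job. What is shaped like the pot but turquoise is not meant.

How it is judged:
By the outcome, as a careful person would: the job done as asked, in the order asked, and still so for the second after the job is handed in, with the robot touching nothing.
It also fails if it takes over 64 s, if anything falls off the work surface, if the arm or the gripper's body presses on something with over 40 N, if the wrist force passes 120 N, or if a joint passes its speed limit or range.

### The arm

A 6-joint arm with a two-finger parallel gripper is mounted at the origin on the work surface. World frame = base frame: x ahead of the robot, y to its left, z up, the work surface at z = 0. Lengths are in mm, angles in rad, forces in N, time in s.
With the tool pointing down it reaches from about 350 to 775 mm from the base axis. Payload 7.3 kg.
Tool frame: the origin (TCP) lies on the centre line of the jaws, within the pads' length; the fingertips stand 17 mm ahead of it and the grasp point (between the pads) lies 2 mm behind it; z points along the fingers, y is the line along which they close (so a half turn about z gives the same grasp; the last joint's range is limited). The gripper opens to 92 mm and grips with 3 to 60 N. Pads are 19 mm wide; open, the fingers measure 130 mm over their backs; the gripper's body (75 mm by 190 mm) begins 47 mm behind the grasp point.
Start: joints at [-0.146, 0.342, 1.524, -0, 1.275, -0.146], TCP at [525.017, 0.02, 243.741] pointing down, gripper open.
Joint ranges: [-2.53, 2.53], [-0.77, 2.02], [0.04, 2.7], [-1, 4.14], [0.28, 2.66], [-3.11, 3.11]. Speed limits (rad/s): [2.57, 2.57, 3.14, 3.14, 3.14, 3.14].

### API

Orientations are given as [roll, pitch, yaw] about the fixed x, y, z axes, in that order (R = Rz(yaw) Ry(pitch) Rx(roll)).
In Python, from plant import bot gives the robot as it stands. The module is installed in compiled form; this text tells all that it offers.
- The arm moves only by the shell command python3 -m pendant 'ROWS'. ROWS is JSON, a list of rows, each a list of 3 entries, a list of its own where there are three numbers: the shift along the world's x, y, z as a fraction of full scale, then the turn, a rotation vector about the world's x, y, z as a fraction of full scale, then the opening, from -1 (shut) to 1 (fully open), so that 0 is half open. In form: [[[tx, ty, tz], [rx, ry, rz], claw], ...]. A call has exactly 10 rows; each row shifts and turns the commanded pose from where the row before left it; what a row does not reach is not made up. Full scale, the value 1, is 30 mm for a shift and 0.12 rad for a turn. A row lasts 1/12 s, in which the tool goes at most 41.7 mm and 7.16 degrees, less where a joint would pass 70% of its speed; a pose out of reach is approached as far as the arm can. A call with a number of a shift or a turn outside -1 to 1 is refused whole. A call with a gripper value outside its range is refused whole. The fingers move at their own pace and stop on an object; the grip force is fixed at half the most. Time passes only in rows, so rows that do not move let the fingers close, or fill a call up. It gives the time, the measured TCP pose, the force, the opening and the grip force at its end, in the units of the state.
- bot.get_obs(): the state, without advancing time (a new reading comes with each control period).
- bot.capture(name): name is "scene" or "side" or "wrist"; returns the picture (400x640x3 uint8, blue, green, red); there is no depth.
- bot.camera_params(name): a dict with "fovy" (degrees; the focal length in pixels is half the picture's height over the tangent of half this angle, whatever the lens; pixels are square), "cx", "cy" (the principal point, pixels), "camera_from_world" (4x4, takes a point from world to camera coordinates). Camera axes: x right, y down, z forward; pixel columns grow to the right and rows downward; lengths in mm; the calibration is good to about 2 mm. The wrist camera is an equidistant fisheye: a pixel r from the principal point sees the ray r / f radians off the axis. A picture is of the moment at which its call begins: read the wrist's pose just before it. camera_params takes no time and is no camera call; for the wrist camera it gives the pose at the moment of the call.
- bot.close_job(): hands the job in; it is judged then, once.
The state is a dict: "time": time; "joint_positions": joint angles; "dq": joint speeds; "tau": joint torques, N m; "tool_pos": TCP position; "tcp_rot": TCP orientation; "contact_force": force on the tool from outside, world axes, zero at the start; "moment": the same for the moment, N m; "grip_width": finger opening in mm; "finger_force": force on a finger pad.
Only numpy, scipy, OpenCV 4.12 (cv2) and the standard library are available. Lean on these libraries where they do the work, as an engineer would, in place of code of your own. Each camera call takes 0.05 s, during which the arm holds its last target. There are 200 camera calls.

## Working session

There is one attempt and no reset: what is moved stays moved. The work goes in short steps, Python scripts to look and compute and a shell command to move; the robot and the scene stay as the last step left them, time stands still between calls to the robot, and variables do not carry over. Pictures are saved under pics/ and viewed, at most 10 in all, crops included, and the job is handed in when it is done.

```bash
mkdir -p pics
cat > h.py <<'E'
import numpy as np, cv2
from plant import bot
def snap(n,f):
    p=bot.camera_params(n); im=bot.capture(n); cv2.imwrite('pics/'+f,im); return im,p
def ray(p,u,v,n):
    f=200/np.tan(np.radians(p['fovy']/2)); x,y=(u-p['cx'])/f,(v-p['cy'])/f
    if n=='wrist':
        r=np.hypot(x,y); d=np.array([x/r*np.sin(r),y/r*np.sin(r),np.cos(r)]) if r>1e-9 else np.array([0,0,1.])
    else: d=np.array([x,y,1.])
    T=np.array(p['camera_from_world']); R=T[:3,:3]
    return -R.T@T[:3,3], R.T@d
def onz(p,u,v,z,n):
    o,d=ray(p,u,v,n); return o+d*(z-o[2])/d[2]
def proj(p,X,n):
    T=np.array(p['camera_from_world']); c=T[:3,:3]@np.array(X)+T[:3,3]
    f=200/np.tan(np.radians(p['fovy']/2))
    if n=='wrist':
        r=np.hypot(c[0],c[1]); th=np.arctan2(r,c[2]); return p['cx']+f*th*c[0]/r,p['cy']+f*th*c[1]/r
    return p['cx']+f*c[0]/c[2],p['cy']+f*c[1]/c[2]
E
python3 - <<'E'
from h import *
import json
a=[]
for n in ('scene','side','wrist'):
    im,p=snap(n,n+'0.png'); print(n,p['fovy'],p['cx'],p['cy'],np.round(p['camera_from_world'],3).tolist()); a.append(im)
json.dump({n:{k:np.array(v).tolist() for k,v in bot.camera_params(n).items()} for n in ('scene','side','wrist')},open('p0.json','w'))
print(bot.get_obs())
E
```

```text
scene 50.26250751125704 324.74367533330644 197.76181751873878 [[0.763, 0.646, 0.005, -338.587], [0.517, -0.606, -0.604, -253.726], [-0.387, 0.464, -0.797, 1067.434], [0.0, 0.0, 0.0, 1.0]]
side 42.28314488365514 323.25209465247366 194.72148956127205 [[-0.955, -0.297, 0.022, 460.414], [-0.211, 0.623, -0.753, 223.915], [0.21, -0.724, -0.657, 725.976], [0.0, 0.0, 0.0, 1.0]]
wrist 65.70646984690485 321.7329000789766 205.80245982817584 [[1.0, 0.0, -0.002, -523.638], [0.001, -0.965, 0.264, -33.672], [-0.002, -0.264, -0.965, 388.901], [0.0, 0.0, 0.0, 1.0]]
{'time': 0.15, 'joint_positions': array([-1.46003118e-01,  3.42569226e-01,  1.52478219e+00, -3.68815543e-05,
        1.27539132e+00, -1.45997976e-01]), 'dq': array([ 2.96501623e-05, -2.62002211e-03, -1.80601904e-03,  6.50736568e-04,
        4.95422819e-04, -2.40145869e-03]), 'tau': array([ 7.52666965e-04, -4.31470585e+01, -2.44352603e+01,  7.18239485e-02,
        5.38185902e-02, -1.32920518e-04]), 'tool_pos': array([5.24722066e+02, 5.07544027e-02, 2.43206575e+02]), 'tcp_rot': array([-3.14044967e+00, -1.32417850e-04,  1.57080187e+00]), 'contact_force': array([-0.19617416,  0.52116619, -0.61006088]), 'moment': array([-0.00020377, -0.01157407, -0.00626565]), 'finger_force': 0.0, 'grip_width': 91.77508358210198}
```

View pics/scene0.png

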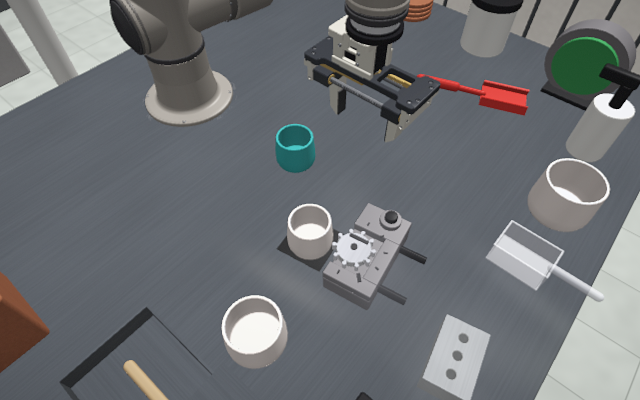

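View pics/wrist0.png

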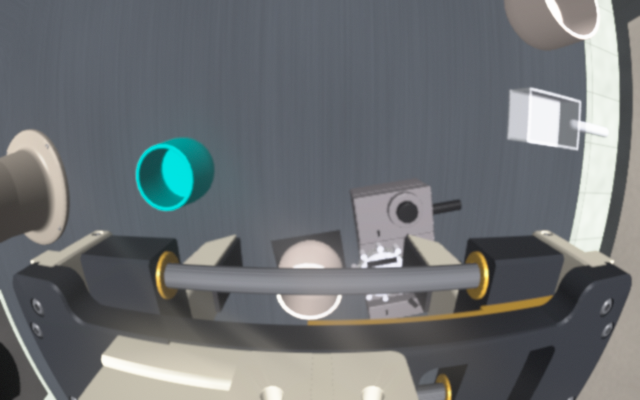

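Scene view: pot at about (310,232), dial hub (353,247), key (391,217), wider pot (255,330), turquoise pot (295,148). Zooming in for measurement.

```bash
python3 -c "
import cv2
im=cv2.imread('pics/scene0.png')[195:315,270:430]
cv2.imwrite('pics/c1.png',cv2.resize(im,None,fx=5,fy=5,interpolation=cv2.INTER_CUBIC))"
```

```text
(no output)
```

View pics/c1.png

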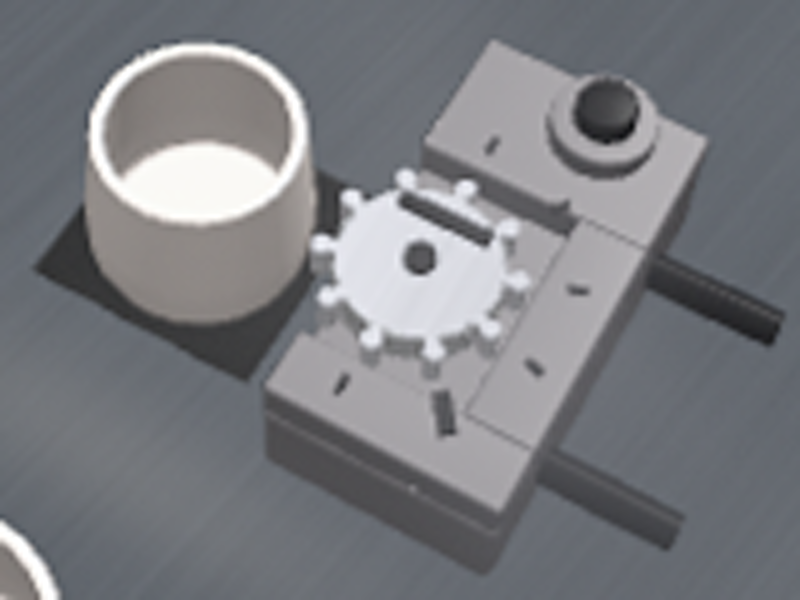

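Run:
```python
from h import *
import json
P=json.load(open('p0.json'));p=P['scene']
def q(u,v,z): return onz(p,270+(u+.5)/5-.5,195+(v+.5)/5-.5,z,'scene')
pts={}
for nm,u,v,z in [('t1',490,145,58),('t2',565,205,58),('t3',578,290,58),('t4',535,367,58),('t5',443,410,60),('t6',342,383,58),('hub',420,258,58),('key',610,100,62),('cornBR',500,510,56),('cornFR',265,382,56),('FL',493,40,56),('FLf',425,140,56),('BL',708,140,56),('b1',402,200,58),('b2',488,238,58),('mat1',38,267,1),('mat2',248,380,1),('rimL',90,130,67),('rimR',308,140,67)]:
    pts[nm]=q(u,v,z); print(nm,pts[nm].round(1))
src=np.array([[ -22+59.5*np.sin(a),59.5*np.cos(a)] for a in np.arange(6)*np.pi/5]) 
src=np.vstack([src,[-22,0],[45,-70],[-45,-70],[45,100]])
dst=np.array([pts[k][:2] for k in ['t1','t2','t3','t4','t5','t6','hub','cornBR','cornFR','BL']])
ms,md=src.mean(0),dst.mean(0);A=src-ms;B=dst-md
th=np.arctan2((A[:,0]*B[:,1]-A[:,1]*B[:,0]).sum(),(A*B).sum());R=np.array([[np.cos(th),-np.sin(th)],[np.sin(th),np.cos(th)]])
t=md-R@ms;print('th',th,'t',t);print((dst-(src@R.T+t)).round(1).tolist())
for k in pts: print(k,(R.T@(pts[k][:2]-t)).round(1))
n='side';pp=P[n]
for X in ([-22,0,57],[-112,0,0]): print(X,proj(pp,list(R@X[:2]+t)+[X[2]],n), R@X[:2]+t)
u,v=proj(pp,list(R@[-22,0]+t)+[57],n);u,v=int(u),int(v)
im=cv2.imread('pics/side0.png')[max(0,v-60):v+60,max(0,u-80):u+80];cv2.imwrite('pics/c2.png',cv2.resize(im,None,fx=5,fy=5,interpolation=cv2.INTER_CUBIC))
```

```text
t1 [588.2 -51.7  58. ]
t2 [623.6 -54.9  58. ]
t3 [647.1 -80.1  58. ]
t4 [ 653.3 -113.7   58. ]
t5 [ 640.  -147.2   60. ]
t6 [ 607.7 -160.3   58. ]
hub [ 597.9 -105.3   58. ]
key [611.   -9.9  62. ]
cornBR [ 674.5 -161.7   56. ]
cornFR [ 587.2 -175.9   56. ]
FL [560.  -11.8  56. ]
FLf [568.2 -64.1  56. ]
BL [646.4   2.6  56. ]
b1 [578.4 -90.7  58. ]
b2 [611.  -83.5  58. ]
mat1 [ 472.4 -172.9    1. ]
mat2 [ 563.5 -157.5    1. ]
rimL [ 478.5 -144.6   67. ]
rimR [540.5 -97.4  67. ]
th 0.170996983061058 t [ 618.61401431 -102.14861869]
[[1.4, -4.4], [0.4, -2.4], [-2.4, -2.0], [-2.5, 0.7], [0.4, 0.2], [0.6, 4.2], [1.0, 0.6], [-0.3, 1.8], [1.0, 2.9], [0.5, -1.5]]
t1 [-21.4  54.9]
t2 [13.  45.7]
t3 [31.8 16.9]
t4 [ 32.2 -17.3]
t5 [ 13.4 -48. ]
t6 [-20.6 -55.5]
hub [-21.    0.4]
key [ 8.2 92.2]
cornBR [ 45.  -68.2]
cornFR [-43.5 -67.3]
FL [-42.4  99. ]
FLf [-43.2  46.1]
BL [45.3 98.5]
b1 [-37.6  18.1]
b2 [-4.3 19.7]
mat1 [-156.1  -44.8]
mat2 [-63.7 -45.1]
rimL [-145.3  -18. ]
rimR [-76.2  18. ]
[-22, 0, 57] (np.float64(278.7010831559298), np.float64(188.36570239458766)) [ 596.934871   -105.89224596]
[-112, 0, 0] (np.float64(329.5717666320863), np.float64(217.85361333517343)) [ 508.24746653 -121.20708481]
```

View pics/c2.png

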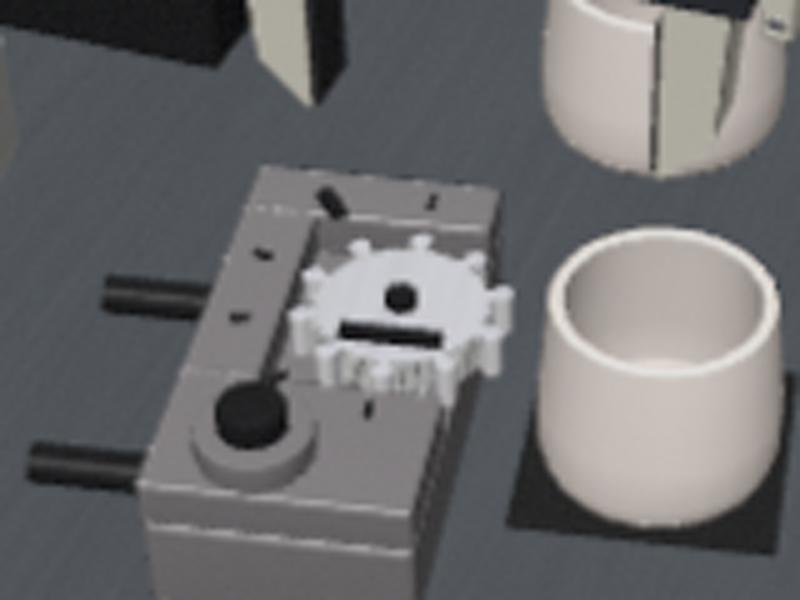

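The "pointer" bar lies at the left side of the hub (timer ≈(-21,19)), i.e. direction of the first tick; side view agrees (bar centre crop (391,333), hub (401,297), key (250,405)). Triangulate with both views.

```bash
cat > fit.py <<'E'
from h import *
import json
from scipy.optimize import least_squares
P=json.load(open('p0.json'))
S={'t1':(490,145),'t2':(565,205),'t3':(578,290),'t4':(535,367),'t5':(443,410),'t6':(342,383),'key':(606,103),'bar':(445,219),'BR':(500,510),'FR':(265,382),'BL':(708,140),'FL':(493,40),'hub':(420,258)}
D={'t1':(368,409),'t2':(275,378),'t3':(240,317),'t4':(262,253),'t5':(331,201),'t6':(432,202),'key':(250,405),'bar':(391,333),'BR':(262,168),'FR':(498,190),'BL':(145,482),'FL':(412,512),'hub':(401,297)}
px={k:[(270+S[k][0]/5,195+S[k][1]/5),(198+D[k][0]/5,128+D[k][1]/5)] for k in S}
def tri(k):
    return least_squares(lambda X:np.ravel([np.subtract(proj(P[n],X,n),px[k][i]) for i,n in enumerate(('scene','side'))]),[600,-100,57])
loc={}
for i in range(6):
    r=59.5 if i==4 else 55.5; a=i*np.pi/5; loc[f't{i+1}']=(-22+r*np.sin(a),r*np.cos(a),60 if i==4 else 58)
loc.update(BR=(45,-70,56),FR=(-45,-70,56),BL=(45,100,56),FL=(-45,100,56))
def W(q,l): c,s=np.cos(q[2]),np.sin(q[2]); return [q[0]+c*l[0]-s*l[1],q[1]+s*l[0]+c*l[1],l[2]]
f=lambda q:np.ravel([np.subtract(proj(P[n],W(q,loc[k]),n),px[k][i]) for k in loc for i,n in enumerate(('scene','side'))])
s=least_squares(f,[618,-102,.17]);q=s.x
if __name__=='__main__':
    print(q,np.sqrt(np.mean(s.fun**2)),np.abs(s.fun).max())
    for k in ('key','bar','hub'):
        r=tri(k);X=r.x;c,sn=np.cos(q[2]),np.sin(q[2]);d=X[:2]-q[:2]
        print(k,X.round(1),(c*d[0]+sn*d[1]).round(1),(-sn*d[0]+c*d[1]).round(1),np.sqrt(r.cost))
    for l in [(-22,0,57),(-60.5,0,48),(-112,0,0),(10,80,70),(-112,130,0)]: print(l,np.round(W(q,l),1))
E
python3 fit.py
```

```text
[ 6.19794239e+02 -1.01888466e+02  1.73175255e-01] 0.7098201170972902 2.6469003832248745
key [616.  -21.8  76.6] 10.1 79.6 0.04207737800052138
bar [595.2 -87.7  58.2] -21.8 18.2 0.44240831861909363
hub [ 598.5 -106.    58.5] -21.7 -0.4 0.3614847770432137
(-22, 0, 57) [ 598.1 -105.7   57. ]
(-60.5, 0, 48) [ 560.2 -112.3   48. ]
(-112, 0, 0) [ 509.5 -121.2    0. ]
(10, 80, 70) [615.9 -21.4  70. ]
(-112, 130, 0) [487.1   6.9   0. ]
```

Fit is good (0.7 px rms; key and bar land at their expected spots; dial at first tick, so four clicks). Moving over the pot, jaws closing along timer y.

```bash
python3 -m pendant '[[[-0.05,-0.4,-0.3],[0,0,-1],1],[[-0.05,-0.4,-0.3],[0,0,-1],1],[[-0.05,-0.4,-0.3],[0,0,-1],1],[[-0.05,-0.4,-0.3],[0,0,-1],1],[[-0.05,-0.4,-0.3],[0,0,-1],1],[[-0.05,-0.4,-0.3],[0,0,-1],1],[[-0.05,-0.4,-0.3],[0,0,-1],1],[[-0.05,-0.4,-0.3],[0,0,-1],1],[[-0.05,-0.4,-0.3],[0,0,-1],1],[[-0.05,-0.4,-0.3],[0,0,-1],1]]'
python3 -m pendant '[[[0,0,0],[0,0,-0.85],1],[[0,0,0],[0,0,-0.8],1],[[0,0,0],[0,0,0],1],[[0,0,0],[0,0,0],1],[[0,0,0],[0,0,0],1],[[0,0,0],[0,0,0],1],[[0,0,0],[0,0,0],1],[[0,0,0],[0,0,0],1],[[0,0,0],[0,0,0],1],[[0,0,0],[0,0,0],1]]'
python3 - <<'E'
from h import *
im,p=snap('wrist','w1.png')
im2,p2=snap('scene','s1.png')
for r in (39,):
  for i,c in (('wrist',im),): pass
for a in np.arange(0,6.28,.5): 
  u,v=proj(p,[509.5+39*np.cos(a),-121.2+39*np.sin(a),70],'wrist'); cv2.circle(im,(int(u),int(v)),1,(0,0,255),-1)
  u,v=proj(p2,[509.5+39*np.cos(a),-121.2+39*np.sin(a),70],'scene'); cv2.circle(im2,(int(u),int(v)),1,(0,0,255),-1)
cv2.imwrite('pics/w1o.png',np.hstack([im[100:400,120:520],cv2.resize(im2[170:295,240:405],(396,300),interpolation=cv2.INTER_CUBIC)]))
E
```

```text
time: 0.98
tool_pos: [509.7, -120.5, 153.1]
tcp_rot: [-3.141, 0.0, 0.365]
contact_force: [0.1, -0.2, 0.1]
grip_width: 91.6
finger_force: 0.0
time: 1.82
tool_pos: [510.0, -119.9, 153.8]
tcp_rot: [3.142, -0.0, 0.173]
contact_force: [0.0, -0.9, 0.2]
grip_width: 91.7
finger_force: 0.0
```

View pics/w1o.png

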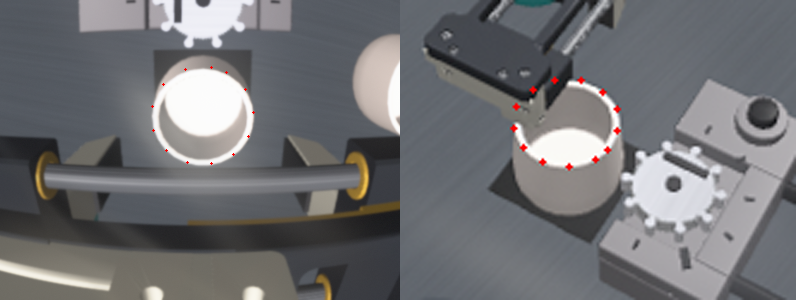

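Overlay of the expected rim falls on the pot's rim in both views (wrist crop centre (202,115)), so the pot is where computed. Descend and grip.

```bash
python3 -m pendant '[[[-0.02,-0.04,-0.66],[0,0,0],1],[[0,0,-0.66],[0,0,0],1],[[0,0,-0.66],[0,0,0],1],[[0,0,-0.66],[0,0,0],1],[[0,0,-0.66],[0,0,0],1],[[0,0,0],[0,0,0],1],[[0,0,0],[0,0,0],-0.2],[[0,0,0],[0,0,0],-0.2],[[0,0,0],[0,0,0],-0.2],[[0,0,0],[0,0,0],-0.2]]'
python3 -m pendant '[[[0,0,0],[0,0,0],-0.2],[[0,0,0],[0,0,0],-0.2],[[0,0,0],[0,0,0],-0.2],[[0,0,0],[0,0,0],-0.2],[[0,0,0.1],[0,0,0],-0.2],[[0,0,0.2],[0,0,0],-0.2],[[0,0,0.2],[0,0,0],-0.2],[[0,0,0.2],[0,0,0],-0.2],[[0,0,0],[0,0,0],-0.2],[[0,0,0],[0,0,0],-0.2]]'
```

```text
time: 2.75
tool_pos: [509.8, -121.3, 55.6]
tcp_rot: [3.141, -0.001, 0.173]
contact_force: [1.2, -0.9, -3.0]
grip_width: 83.3
finger_force: 29.7
time: 3.58
tool_pos: [509.7, -121.3, 76.3]
tcp_rot: [3.141, -0.001, 0.173]
contact_force: [0.9, 0.4, -3.6]
grip_width: 83.2
finger_force: 29.7
```

```bash
python3 -c "
from h import *
import json
P=json.load(open('p0.json'))
print(onz(P['scene'],295,165,0,'scene'),onz(P['wrist'],175,175,70,'wrist'),onz(P['scene'],295,135,70,'scene'))"
```

```text
[355.88831704   3.00460141   0.        ] [361.53441236  19.89478619  70.        ] [344.19276189  20.87699298  70.        ]
```

```bash
python3 -m pendant '[[[-0.1,0.5,0],[0,0,0],-0.2],[[-0.1,0.6,0],[0,0,0],-0.2],[[-0.1,0.6,0],[0,0,0],-0.2],[[-0.1,0.6,0],[0,0,0],-0.2],[[-0.1,0.6,0],[0,0,0],-0.2],[[-0.1,0.6,0],[0,0,0],-0.2],[[-0.1,0.6,0],[0,0,0],-0.2],[[-0.1,0.5,0],[0,0,0],-0.2],[[0,0,0],[0,0,0],-0.2],[[0,0,0],[0,0,0],-0.2]]'
python3 -m pendant '[[[0,0,-0.2],[0,0,0],-0.2],[[0,0,-0.2],[0,0,0],-0.2],[[0,0,-0.15],[0,0,0],-0.2],[[0,0,-0.1],[0,0,0],-0.2],[[0,0,-0.05],[0,0,0],-0.2],[[0,0,0],[0,0,0],-0.2],[[0,0,0],[0,0,0],1],[[0,0,0],[0,0,0],1],[[0,0,0],[0,0,0],1],[[0,0,0],[0,0,0],1]]'
```

```text
time: 4.42
tool_pos: [485.3, 17.3, 75.6]
tcp_rot: [3.141, 0.0, 0.175]
contact_force: [0.8, -0.2, -3.6]
grip_width: 83.0
finger_force: 29.7
time: 5.25
tool_pos: [485.7, 16.7, 54.7]
tcp_rot: [3.141, -0.0, 0.173]
contact_force: [-0.3, -0.1, -0.1]
grip_width: 91.3
finger_force: 0.0
```

```bash
python3 -m pendant '[[[0,0,0.6],[0,0,0],1],[[0,0,0.7],[0,0,0],1],[[0,0,0.7],[0,0,0],1],[[0.28,-0.6,0],[0,0,0],0],[[0.28,-0.6,0],[0,0,0],0],[[0.28,-0.6,0],[0,0,0],0],[[0.28,-0.6,0],[0,0,0],0],[[0.28,-0.6,0],[0,0,0],0],[[0.28,-0.6,0],[0,0,0],0],[[0.3,-0.6,0],[0,0,0],0]]'
python3 -m pendant '[[[0,0,-0.5],[0,0,0],0],[[0,0,-0.5],[0,0,0],0],[[0,0,-0.5],[0,0,0],0],[[0,0,-0.55],[0,0,0],0],[[0,0,0],[0,0,0],0],[[0,0,0],[0,0,0],0],[[0,0,0],[0,0,0],0],[[0,0,0],[0,0,0],0],[[0,0,0],[0,0,0],0],[[0,0,0],[0,0,0],0]]'
cat > tl.py <<'E'
from fit import *
o=bot.get_obs();d=o['tool_pos'][:2]-q[:2];c,s=np.cos(q[2]),np.sin(q[2])
print('timer xy',(c*d[0]+s*d[1]).round(1),(-s*d[0]+c*d[1]).round(1),'z',o['tool_pos'][2].round(1),o['contact_force'].round(1))
E
python3 tl.py
```

```text
time: 6.08
tool_pos: [545.2, -110.2, 114.6]
tcp_rot: [3.141, -0.0, 0.173]
contact_force: [0.0, -0.2, -0.1]
grip_width: 49.7
finger_force: 0.0
time: 6.92
tool_pos: [545.2, -109.3, 54.1]
tcp_rot: [3.141, -0.001, 0.173]
contact_force: [0.7, 0.2, 0.6]
grip_width: 46.2
finger_force: 0.0
timer xy -74.7 5.6 z 54.1 [0.7 0.2 0.6]
```

```bash
python3 -m pendant '[[[0.17,0.03,0],[0,0,0],0],[[0.16,0.03,0],[0,0,0],0],[[0,0,0],[0,0,0],0],[[-0.03,0.165,0],[0,0,0],0],[[-0.03,0.165,0],[0,0,0],0],[[-0.03,0.165,0],[0,0,0],0],[[-0.03,0.165,0],[0,0,0],0],[[0,0,0],[0,0,0],0],[[0,0,0],[0,0,0],0],[[0,0,0],[0,0,0],0]]'
python3 tl.py
python3 - <<'E'
from h import *
im2,p2=snap('scene','s2.png'); im,p=snap('wrist','w2.png')
im3,_=snap('side','d2.png')
cv2.imwrite('pics/v2.png',np.hstack([cv2.resize(im3[130:240,210:350],(390,306),interpolation=cv2.INTER_CUBIC),cv2.resize(im2[190:300,300:440],(390,306),interpolation=cv2.INTER_CUBIC)]))
E
```

```text
time: 7.75
tool_pos: [549.0, -86.4, 52.7]
tcp_rot: [-3.14, 0.004, 0.173]
contact_force: [-5.8, -0.7, 0.8]
grip_width: 46.2
finger_force: 2.6
timer xy -67.0 27.5 z 52.7 [-5.8 -0.7  0.8]
```

View pics/v2.png

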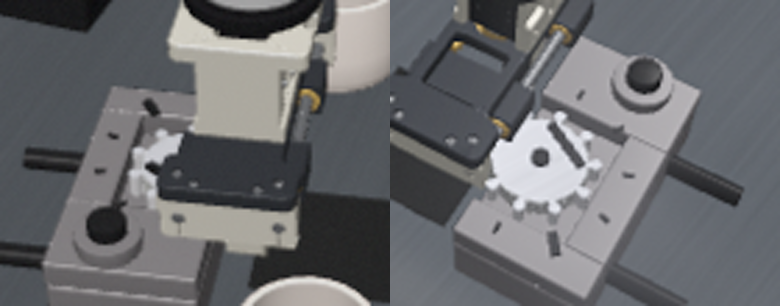

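The dial has turned partly (bar rotated clockwise in the right pane). Retreat and return to the start side, then look.

```bash
python3 -m pendant '[[[-0.2,-0.03,0],[0,0,0],0],[[-0.2,-0.04,0],[0,0,0],0],[[0,0,0],[0,0,0],0],[[0.04,-0.24,0],[0,0,0],0],[[0.04,-0.24,0],[0,0,0],0],[[0.04,-0.24,0],[0,0,0],0],[[0,0,0],[0,0,0],0],[[0,0,0],[0,0,0],0],[[0,0,0],[0,0,0],0],[[0,0,0],[0,0,0],0]]'
python3 tl.py
cat > barang.py <<'E'
# angle of the black bar about the hub, from the scene picture rectified onto the dial-top plane
from fit import *
def ang(name):
    im=bot.capture('scene');p=bot.camera_params('scene');cv2.imwrite('pics/'+name,im)
    g=np.linspace(-34,34,171);X,Y=np.meshgrid(g,g)  # timer x,y rel axis
    m=np.array([proj(p,W(q,(-22+x,y,58)),'scene') for x,y in zip(X.ravel(),Y.ravel())],np.float32).reshape(171,171,2)
    r=cv2.remap(cv2.cvtColor(im,cv2.COLOR_BGR2GRAY),m[...,0],m[...,1],cv2.INTER_LINEAR)
    R=np.hypot(X,Y);k=(r<95)&(R>8)&(R<27)
    n,l,st,ce=cv2.connectedComponentsWithStats(k.astype(np.uint8))
    for i in range(1,n):
        if st[i,4]>150:
            x,y=X[l==i],Y[l==i];print('area mm2',st[i,4]*.16,'centre',x.mean().round(1),y.mean().round(1),'angle cw from left',np.arctan2(x.mean(),y.mean()).round(3))
E
python3 -c "
from barang import *
ang('s3.png')"
```

```text
time: 8.73
tool_pos: [542.7, -111.2, 53.2]
tcp_rot: [-3.142, 0.0, 0.173]
contact_force: [0.2, 0.3, 0.7]
grip_width: 46.1
finger_force: 0.0
timer xy -77.6 4.2 z 53.2 [0.2 0.3 0.7]
area mm2 132.32 centre 11.1 15.6 angle cw from left 0.618
```

One click done (0.618). Second click.

```bash
python3 -m pendant '[[[0.18,0.03,0],[0,0,0],0],[[0.18,0.03,0],[0,0,0],0],[[0,0,0],[0,0,0],0],[[-0.03,0.175,0],[0,0,0],0],[[-0.03,0.175,0],[0,0,0],0],[[-0.03,0.175,0],[0,0,0],0],[[-0.03,0.175,0],[0,0,0],0],[[0,0,0],[0,0,0],0],[[0,0,0],[0,0,0],0],[[0,0,0],[0,0,0],0]]'
python3 tl.py
python3 -m pendant '[[[-0.2,-0.03,0],[0,0,0],0],[[-0.16,-0.04,0],[0,0,0],0],[[0,0,0],[0,0,0],0],[[0.04,-0.24,0],[0,0,0],0],[[0.04,-0.23,0],[0,0,0],0],[[0.04,-0.23,0],[0,0,0],0],[[0,0,0],[0,0,0],0],[[0,0,0],[0,0,0],0],[[0,0,0],[0,0,0],0],[[0,0,0],[0,0,0],0]]'
python3 tl.py;python3 -c "
from barang import *
ang('s4.png')"
```

```text
time: 9.62
tool_pos: [548.7, -87.8, 52.9]
tcp_rot: [-3.14, 0.003, 0.173]
contact_force: [-4.6, -0.6, 1.0]
grip_width: 45.7
finger_force: 2.5
timer xy -67.6 26.1 z 52.9 [-4.6 -0.6  1. ]
time: 10.45
tool_pos: [542.6, -111.4, 53.2]
tcp_rot: [-3.141, 0.0, 0.173]
contact_force: [0.4, -0.4, 0.3]
grip_width: 46.2
finger_force: 0.0
timer xy -77.6 3.9 z 53.2 [ 0.4 -0.4  0.3]
area mm2 81.76 centre 18.4 5.2 angle cw from left 1.295
```

Second click done (≈1.26). Third.

```bash
python3 -m pendant '[[[0.18,0.03,0],[0,0,0],0],[[0.18,0.03,0],[0,0,0],0],[[0,0,0],[0,0,0],0],[[-0.03,0.175,0],[0,0,0],0],[[-0.03,0.175,0],[0,0,0],0],[[-0.03,0.175,0],[0,0,0],0],[[-0.03,0.175,0],[0,0,0],0],[[0,0,0],[0,0,0],0],[[0,0,0],[0,0,0],0],[[0,0,0],[0,0,0],0]]'
python3 tl.py
python3 -m pendant '[[[-0.2,-0.03,0],[0,0,0],0],[[-0.16,-0.04,0],[0,0,0],0],[[0,0,0],[0,0,0],0],[[0.04,-0.24,0],[0,0,0],0],[[0.04,-0.23,0],[0,0,0],0],[[0.04,-0.23,0],[0,0,0],0],[[0,0,0],[0,0,0],0],[[0,0,0],[0,0,0],0],[[0,0,0],[0,0,0],0],[[0,0,0],[0,0,0],0]]'
python3 tl.py;python3 -c "
from barang import *
ang('s5.png')"
```

```text
time: 11.33
tool_pos: [548.9, -88.4, 53.0]
tcp_rot: [-3.141, 0.002, 0.173]
contact_force: [-4.6, -1.6, 0.8]
grip_width: 45.8
finger_force: 2.5
timer xy -67.5 25.5 z 53.0 [-4.6 -1.6  0.8]
time: 12.17
tool_pos: [542.6, -111.8, 53.2]
tcp_rot: [-3.141, 0.0, 0.173]
contact_force: [-0.4, -0.3, 0.7]
grip_width: 45.9
finger_force: 0.0
timer xy -77.7 3.6 z 53.2 [-0.4 -0.3  0.7]
area mm2 135.36 centre 18.0 -6.3 angle cw from left 1.908
```

Third click done (≈1.885). Fourth.

```bash
python3 -m pendant '[[[0.18,0.03,0],[0,0,0],0],[[0.18,0.03,0],[0,0,0],0],[[0,0,0],[0,0,0],0],[[-0.03,0.18,0],[0,0,0],0],[[-0.03,0.175,0],[0,0,0],0],[[-0.03,0.175,0],[0,0,0],0],[[-0.03,0.175,0],[0,0,0],0],[[0,0,0],[0,0,0],0],[[0,0,0],[0,0,0],0],[[0,0,0],[0,0,0],0]]'
python3 tl.py
python3 -m pendant '[[[-0.2,-0.03,0],[0,0,0],0],[[-0.2,-0.04,0],[0,0,0],0],[[-0.1,0,0],[0,0,0],0],[[0,0,0.5],[0,0,0],-1],[[0,0,0.5],[0,0,0],-1],[[0,0,0.6],[0,0,0],-1],[[0,0,0.6],[0,0,0],-1],[[0,0,0],[0,0,0],-1],[[0,0,0],[0,0,0],-1],[[0,0,0],[0,0,0],-1]]'
python3 tl.py;python3 - <<'E'
from barang import *
ang('s6.png')
im3,_=snap('side','d6.png')
im=cv2.imread('pics/s6.png')
cv2.imwrite('pics/v6.png',np.hstack([cv2.resize(im3[130:240,210:350],(390,306),interpolation=cv2.INTER_CUBIC),cv2.resize(im[190:300,300:440],(390,306),interpolation=cv2.INTER_CUBIC)]))
E
```

```text
time: 13.05
tool_pos: [549.1, -88.7, 53.0]
tcp_rot: [-3.141, 0.002, 0.173]
contact_force: [-5.5, -0.3, 0.3]
grip_width: 46.1
finger_force: 2.6
timer xy -67.4 25.2 z 53.0 [-5.5 -0.3  0.3]
time: 13.88
tool_pos: [534.5, -91.0, 118.6]
tcp_rot: [-3.141, 0.0, 0.173]
contact_force: [-0.2, 0.2, 0.2]
grip_width: 3.9
finger_force: 0.0
timer xy -82.1 25.4 z 118.6 [-0.2  0.2  0.2]
area mm2 159.04 centre 11.0 -15.7 angle cw from left 2.53
```

View pics/v6.png

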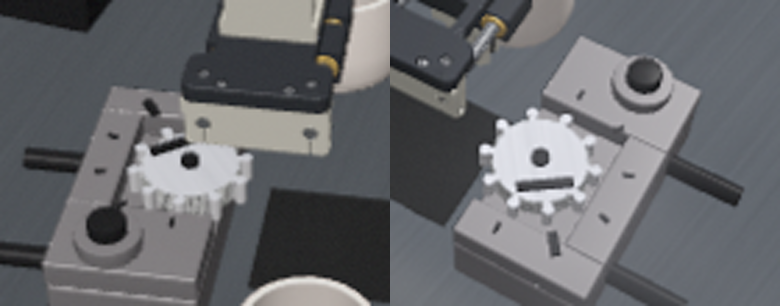

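Bar sits on the side of the long tick (2.53), dial released. Now over the set key.

```bash
python3 -m pendant '[[[0.54,0.46,0],[0,0,0],-1],[[0.54,0.46,0],[0,0,0],-1],[[0.54,0.46,0],[0,0,0],-1],[[0.54,0.46,0],[0,0,0],-1],[[0.54,0.46,0],[0,0,0],-1],[[0,0,-0.3],[0,0,0],-1],[[0,0,-0.3],[0,0,0],-1],[[0,0,-0.15],[0,0,0],-1],[[0,0,0],[0,0,0],-1],[[0,0,0],[0,0,0],-1]]'
python3 tl.py
```

```text
time: 14.82
tool_pos: [615.0, -22.7, 96.1]
tcp_rot: [-3.141, 0.002, 0.172]
contact_force: [0.2, -0.5, 0.9]
grip_width: 0.6
finger_force: 0.0
timer xy 8.9 78.9 z 96.1 [ 0.2 -0.5  0.9]
```

```bash
python3 -m pendant '[[[0.03,0.04,-0.07],[0,0,0],-1],[[0,0,-0.07],[0,0,0],-1],[[0,0,-0.07],[0,0,0],-1],[[0,0,0],[0,0,0],-1],[[0,0,0],[0,0,0],-1],[[0,0,0],[0,0,0],-1],[[0,0,0],[0,0,0],-1],[[0,0,0],[0,0,0],-1],[[0,0,0],[0,0,0],-1],[[0,0,0],[0,0,0],-1]]'
```

```text
time: 15.65
tool_pos: [617.0, -21.0, 90.6]
tcp_rot: [3.141, -0.0, 0.173]
contact_force: [-1.3, -3.3, 3.6]
grip_width: 0.4
finger_force: 2.0
```

```bash
python3 -m pendant '[[[0,0,-0.04],[0,0,0],-1],[[0,0,-0.04],[0,0,0],-1],[[0,0,-0.04],[0,0,0],-1],[[0,0,0],[0,0,0],-1],[[0,0,0],[0,0,0],-1],[[0,0,0],[0,0,0],-1],[[0,0,0],[0,0,0],-1],[[0,0,0],[0,0,0],-1],[[0,0,0],[0,0,0],-1],[[0,0,0],[0,0,0],-1]]'
```

```text
time: 16.48
tool_pos: [617.1, -21.0, 89.0]
tcp_rot: [3.141, -0.002, 0.173]
contact_force: [-5.3, -2.9, 17.2]
grip_width: 0.8
finger_force: 8.9
```

```bash
python3 -m pendant '[[[0,0,-0.04],[0,0,0],-1],[[0,0,0],[0,0,0],-1],[[0,0,0],[0,0,0],-1],[[0,0,0],[0,0,0],-1],[[0,0,0],[0,0,0],-1],[[0,0,0],[0,0,0],-1],[[0,0,0],[0,0,0],-1],[[0,0,0],[0,0,0],-1],[[0,0,0],[0,0,0],-1],[[0,0,0],[0,0,0],-1]]'
python3 - <<'E'
from h import *
a,_=snap('side','d7.png');b,_=snap('scene','s7.png')
cv2.imwrite('pics/v7.png',np.hstack([cv2.resize(a[165:245,205:305],(390,312),interpolation=cv2.INTER_CUBIC),cv2.resize(b[170:250,340:440],(390,312),interpolation=cv2.INTER_CUBIC)]))
E
```

```text
time: 17.32
tool_pos: [617.2, -21.0, 88.9]
tcp_rot: [3.14, -0.002, 0.173]
contact_force: [-7.3, -2.2, 25.1]
grip_width: 0.7
finger_force: 12.3
```

View pics/v7.png

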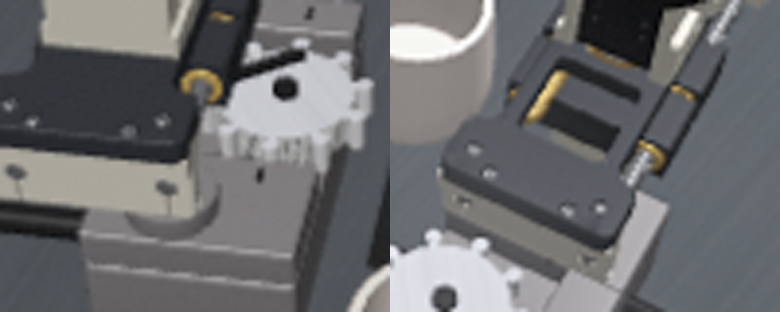

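Run:
```python
from fit import *
a=np.linspace(0,6.28,200)
def ext(n,r,h):
    X=[proj(P[n],W(q,(10+r*np.cos(t),80+r*np.sin(t),h)),n) for t in a];X=np.array(X)
    X=(X-[270,195])*5 if n=='scene' else (X-[198,128])*5
    return np.r_[X.min(0),X.max(0)].round(0)
for n in ('scene','side'):
    for r,h in ((12,74),(12,76),(12,78),(12,80),(20.5,60),(20.5,64),(20.5,68),(20.5,72)): print(n,r,h,ext(n,r,h))
c1=cv2.cvtColor(cv2.imread('pics/c1.png'),6);c2=cv2.cvtColor(cv2.imread('pics/c2.png'),6)
print('scene col606',c1[60:200:4,606]);print('side col250',c2[360:500:4,250])
for c in(c1,c2): pass
for c,x0,y0 in((c1,540,60),(c2,190,360)):
    k=(c[y0:y0+130,x0:x0+130]<60).astype(np.uint8);n_,l,s,_=cv2.connectedComponentsWithStats(k);i=1+s[1:,4].argmax();print('key blob',s[i][:2]+[x0,y0],s[i][:2]+s[i][2:4]+[x0,y0])
```

```text
scene 12 74 [571.  79. 639. 134.]
scene 12 76 [572.  75. 640. 131.]
scene 12 78 [573.  72. 641. 128.]
scene 12 80 [573.  69. 641. 124.]
scene 20.5 60 [543.  82. 657. 176.]
scene 20.5 64 [545.  76. 659. 170.]
scene 20.5 68 [546.  69. 660. 164.]
scene 20.5 72 [547.  63. 662. 157.]
side 12 74 [212. 387. 288. 438.]
side 12 76 [212. 382. 288. 433.]
side 12 78 [211. 377. 288. 429.]
side 12 80 [211. 373. 287. 424.]
side 20.5 60 [189. 401. 318. 489.]
side 20.5 64 [188. 392. 317. 480.]
side 20.5 68 [187. 383. 316. 470.]
side 20.5 72 [186. 373. 316. 461.]
scene col606 [103 101 103 115 108  82  62  61  65  68  69  70  71  71  70  72  64  48
  41  39  25  85 176 175 181 159 115  79  73  83 138 176 175 173 172]
side col250 [129 128 129 131 134  96  48  28  33  33  34  35  35  33  34  36  36  32
  27  27  26  19  43 118 129 129 131 127 109 101  98  96  96 103 139]
key blob [577  86] [634 144]
key blob [215 360] [287 450]
```

Geometry check: key stands ~9 mm proud of its collar (77 vs ~67 mm), so the hard stop at tip z≈72 is the key's own end stop. Release and return to the pot.

```bash
python3 -m pendant '[[[0,0,0.2],[0,0,0],-1],[[0,0,0.5],[0,0,0],-1],[[0,0,0.6],[0,0,0],-1],[[0,0,0.6],[0,0,0],-1],[[-0.7,0.2,0],[0,0,0],1],[[-0.7,0.2,0],[0,0,0],1],[[-0.7,0.2,0],[0,0,0],1],[[-0.7,0.2,0],[0,0,0],1],[[-0.7,0.2,0],[0,0,0],1],[[-0.7,0.2,0],[0,0,0],1]]'
python3 -m pendant '[[[-0.1,0.05,0],[0,0,0],1],[[0,0,0],[0,0,0],1],[[0,0,0],[0,0,0],1],[[0,0,0],[0,0,0],1],[[0,0,0],[0,0,0],1],[[0,0,0],[0,0,0],1],[[0,0,0],[0,0,0],1],[[0,0,0],[0,0,0],1],[[0,0,0],[0,0,0],1],[[0,0,0],[0,0,0],1]]'
python3 -c "
from barang import *
ang('s8.png')"
```

```text
time: 18.25
tool_pos: [489.3, 16.2, 141.9]
tcp_rot: [-3.14, 0.001, 0.173]
contact_force: [0.7, 0.8, -0.5]
grip_width: 35.4
finger_force: 0.0
time: 19.08
tool_pos: [487.9, 16.6, 142.6]
tcp_rot: [3.142, 0.0, 0.173]
contact_force: [-0.1, -1.0, 0.8]
grip_width: 91.8
finger_force: 0.0
area mm2 156.48 centre 10.9 -15.8 angle cw from left 2.535
```

```bash
python3 -m pendant '[[[-0.07,0,-0.6],[0,0,0],1],[[0,0,-0.6],[0,0,0],1],[[0,0,-0.6],[0,0,0],1],[[0,0,-0.6],[0,0,0],1],[[0,0,-0.5],[0,0,0],1],[[0,0,0],[0,0,0],1],[[0,0,0],[0,0,0],1],[[0,0,0],[0,0,0],-0.2],[[0,0,0],[0,0,0],-0.2],[[0,0,0],[0,0,0],-0.2]]'
python3 -m pendant '[[[0,0,0],[0,0,0],-0.2],[[0,0,0],[0,0,0],-0.2],[[0,0,0],[0,0,0],-0.2],[[0,0,0],[0,0,0],-0.2],[[0,0,0.1],[0,0,0],-0.2],[[0,0,0.2],[0,0,0],-0.2],[[0,0,0.2],[0,0,0],-0.2],[[0,0,0.2],[0,0,0],-0.2],[[0,0,0],[0,0,0],-0.2],[[0,0,0],[0,0,0],-0.2]]'
```

```text
time: 19.97
tool_pos: [486.4, 16.6, 56.6]
tcp_rot: [3.141, -0.002, 0.173]
contact_force: [0.4, 0.2, 1.0]
grip_width: 82.5
finger_force: 29.9
time: 20.8
tool_pos: [486.0, 16.6, 77.1]
tcp_rot: [3.141, -0.001, 0.173]
contact_force: [0.5, -1.0, -3.5]
grip_width: 82.8
finger_force: 29.7
```

```bash
python3 -m pendant '[[[0.1,-0.5,0],[0,0,0],-0.2],[[0.1,-0.6,0],[0,0,0],-0.2],[[0.1,-0.6,0],[0,0,0],-0.2],[[0.1,-0.6,0],[0,0,0],-0.2],[[0.1,-0.6,0],[0,0,0],-0.2],[[0.1,-0.6,0],[0,0,0],-0.2],[[0.1,-0.6,0],[0,0,0],-0.2],[[0.1,-0.5,0],[0,0,0],-0.2],[[0,0,0],[0,0,0],-0.2],[[0,0,0],[0,0,0],-0.2]]'
python3 tl.py
python3 - <<'E'
from h import *
import json
p=bot.camera_params('side')
b,_=snap('scene','s9.png');a,_=snap('side','d9.png')
E
```

```text
time: 21.63
tool_pos: [509.4, -121.7, 76.2]
tcp_rot: [-3.141, 0.001, 0.171]
contact_force: [-0.6, -0.1, -4.1]
grip_width: 83.0
finger_force: 29.7
timer xy -112.2 -0.5 z 76.2 [-0.6 -0.1 -4.1]
```

Position is within 0.5 mm; lower (20 mm), release, rise.

```bash
python3 -m pendant '[[[0.01,0.01,-0.2],[0,0,0],-0.2],[[0,0,-0.2],[0,0,0],-0.2],[[0,0,-0.15],[0,0,0],-0.2],[[0,0,-0.1],[0,0,0],-0.2],[[0,0,-0.03],[0,0,0],-0.2],[[0,0,0],[0,0,0],-0.2],[[0,0,0],[0,0,0],-0.2],[[0,0,0],[0,0,0],-0.2],[[0,0,0],[0,0,0],-0.2],[[0,0,0],[0,0,0],-0.2]]'
python3 -m pendant '[[[0,0,0],[0,0,0],1],[[0,0,0],[0,0,0],1],[[0,0,0],[0,0,0],1],[[0,0,0],[0,0,0],1],[[0,0,0],[0,0,0],1],[[0,0,0],[0,0,0],1],[[0,0,0.3],[0,0,0],1],[[0,0,0.6],[0,0,0],1],[[0,0,0.6],[0,0,0],1],[[0,0,0.6],[0,0,0],1]]'
python3 -m pendant '[[[0,0,0.6],[0,0,0],1],[[0,0,0.6],[0,0,0],1],[[-0.3,0.5,0.6],[0,0,0],1],[[-0.3,0.6,0],[0,0,0],1],[[-0.3,0.6,0],[0,0,0],1],[[-0.3,0.6,0],[0,0,0],1],[[-0.3,0.6,0],[0,0,0],1],[[0,0.6,0],[0,0,0],1],[[0,0.6,0],[0,0,0],1],[[0,0,0],[0,0,0],1]]'
python3 - <<'E'
from barang import *
ang('s10.png')
im=cv2.imread('pics/s10.png');p=bot.camera_params('scene')
for a in np.arange(0,6.28,.4):
    u,v=proj(p,[509.5+39*np.cos(a),-121.2+39*np.sin(a),70],'scene');cv2.circle(im,(round(u),round(v)),0,(0,0,255),-1)
cv2.imwrite('pics/v10.png',cv2.resize(im[170:370,200:450],None,fx=3,fy=3,interpolation=cv2.INTER_NEAREST))
E
```

```text
time: 22.57
tool_pos: [509.4, -120.4, 56.6]
tcp_rot: [-3.141, 0.001, 0.173]
contact_force: [-3.7, 2.4, 5.1]
grip_width: 83.0
finger_force: 30.1
time: 23.4
tool_pos: [510.0, -121.0, 120.5]
tcp_rot: [3.142, 0.0, 0.173]
contact_force: [0.4, -0.5, 0.4]
grip_width: 91.7
finger_force: 0.0
time: 24.23
tool_pos: [464.7, 4.2, 174.0]
tcp_rot: [-3.141, -0.001, 0.175]
contact_force: [0.4, 0.2, -0.0]
grip_width: 92.1
finger_force: 0.0
area mm2 135.36 centre 10.5 -16.2 angle cw from left 2.566
```

View pics/v10.png

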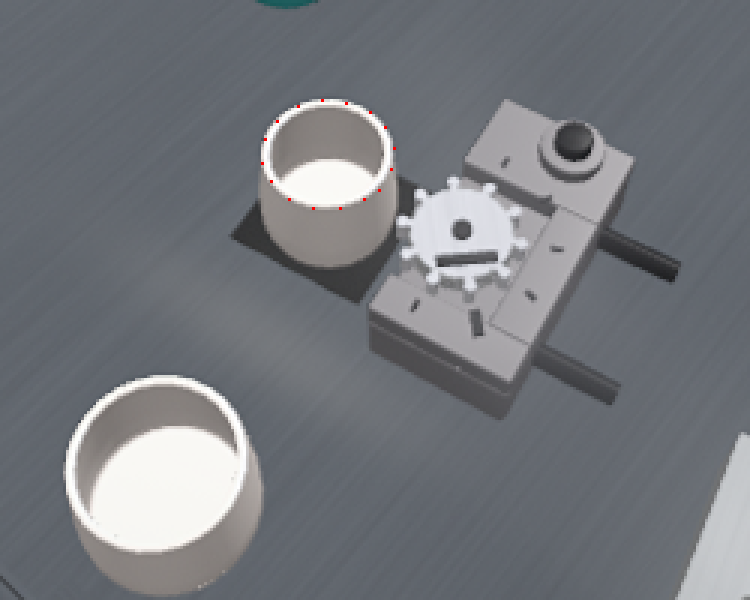

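The pot's rim matches the expected circle over the mat centre, the bar is towards the long tick, the key is up and the wider pot hasn't moved. Handing in.

```bash
python3 -c "
from plant import bot
print(bot.close_job())"
```

```text
the job is handed in; nothing more can be done
None
```

I moved the pot aside, clicked the dial round to the long tick, pressed and released the set key, put the pot back on the middle of its mat, and handed the job in at about 24 s without touching the wider pot; no verdict came back, and key travel was judged from the 25 N hard stop rather than measured.

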